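# Spin the banding wheel and brake it at the gauge

### The job

Spin up the decorator's banding wheel for its bearing check: flick it with a fingertip, at its upright peg or at the disc itself, so that it runs freely past one full turn from where it started, then, on that turn or a later one, brake it with a fingertip on the disc so that it stops, at the first stop, with the peg in front of the gauge's flat tongue (the peg's middle within the tongue's width), and move clear. Once the first full turn is complete do not touch the peg again, do not let the wheel come to rest elsewhere and do not push it round to the tongue. Grip nothing, not even the peg, and leave the other things on the bench where they are.

Things in the scene. Friction and masses are not known exactly. Their poses are not given: they have to be found in the camera images.
- wheel_hub (a point): On the wheel's axis, level with the disc's flat top face (75 mm above the bench). The wheel is a level aluminium disc, 240 mm across, 15 mm thick, on a fixed grey stand. Middle boss 28 mm across, 5 mm high. Two low pins, 10 mm across and 5 mm high, stand 100 mm from the axis, 120 degrees either side of the peg. The face from 20 to 85 mm off the axis is bare: brake there.
- wheel (a joint): Wheel angle in rad, 0 at the start, growing anticlockwise from above, counting on past full turns without limit. Either way may be used. Moment of inertia 0.007 to 0.012 kg m2; rigid, it does not give under a press. Light bearing: left alone at 1.5 rad/s it slows to a stop in roughly 17 to 28 s; a fingertip pressing with a few newtons stops it in about 0.1 s.
- peg_mid (a point): Middle (20 mm above the disc's face) of the upright dark steel peg fixed on the disc, 100 mm from the axis: 14 mm across, 40 mm high. It moves with the wheel.
- gauge_mark (a point): Point on the peg's circle, level with the disc's face, straight in front of the middle of the gauge's tongue. The gauge is a fixed steel post outside the rim with a flat level tongue, 44 mm wide, its end 126 mm from the axis (6 mm off the rim), its top 1 mm below the disc's face; the post's head reaches 82 mm above the bench. Seen from above the peg should stop on this point.
- tape: Bystander, to be left alone: a paper tape roll lying flat, 96 mm across, 24 mm high; origin at the centre of its underside.
- jar: Bystander, to be left alone: a green glass jar, 56 mm across, 85 mm high; origin at the centre of its underside.
- block: Bystander, to be left alone: a wooden block 85 x 40 x 30 mm; origin at the centre of its underside.
- cup: Bystander, to be left alone: a white ceramic cup, 68 mm across, 75 mm high; origin at the centre of its underside.
- tin: Bystander, to be left alone: a bare steel tin, 60 mm across, 60 mm high; origin at the centre of its underside.
- spool: Bystander, to be left alone: a wooden spool, 44 mm across, 42 mm high; origin at the centre of its underside.

How it is judged (in metres and radians):
On the way, in this order (a step that is already met when the one before it is completed fails the run):
1. the wheel, past one full turn from its start, spins with nothing touching it (over 0.3 rad/s) ((value of joint wheel above 6.28 rad or value of joint wheel below -6.28 rad) and (velocity of joint wheel above 0.3 rad/s or velocity of joint wheel below -0.3 rad/s) and contact force between anything else and wheel below 0.05 N), for 0.2 s.
2. a finger presses the wheel and it stands still with the peg in front of the tongue (within 22 mm of its middle) (contact force between the fingers and wheel above 0.3 N and velocity of joint wheel between -0.05 and 0.05 rad/s and horizontal distance between peg_mid and gauge_mark below 0.022 m), for 0.1 s.
At the end, for the whole second after the job is handed in: The wheel has gone past a full turn, stands still (under 0.02 rad/s), and the peg's middle is within 22 mm, seen from above, of the point in front of the tongue's middle ((value of joint wheel above 6.28 rad or value of joint wheel below -6.28 rad) and horizontal distance between peg_mid and gauge_mark below 0.022 m and velocity of joint wheel between -0.02 and 0.02 rad/s); the robot touches nothing.
It fails at once if past the first full turn, the wheel comes to rest away from the tongue (peg more than 35 mm from its middle) ((value of joint wheel above 6.28 rad or value of joint wheel below -6.28 rad) and velocity of joint wheel between -0.03 and 0.03 rad/s and horizontal distance between peg_mid and gauge_mark above 0.035 m).
It fails at once if past the first full turn, the peg is touched ((value of joint wheel above 6.28 rad or value of joint wheel below -6.28 rad) and contact force between the fingers and wheel_c4 above 0.3 N).
It fails at once if the peg is taken between the fingers (horizontal distance between the grasp point and peg_mid below 0.01 m and contact force between the fingers and wheel_c4 above 1 N).
It fails at once if another thing on the bench is moved by more than 15 mm or lifted (distance of any of tape, jar, block, cup, tin, spool from where it was at the start of the episode above 0.015 m).
It also fails if it takes over 67 s, if anything falls off the work surface, if the arm or the gripper's body presses on something with over 40 N, if the wrist force passes 120 N, or if a joint passes its speed limit or range.

### The arm

A 6-joint arm with a two-finger parallel gripper is mounted at the origin on the work surface. World frame = base frame: x ahead of the robot, y to its left, z up, the work surface at z = 0. Lengths are in m, angles in degrees, forces in N, time in s.
With the tool pointing down it reaches from about 0.3 to 0.75 m from the base axis. Payload 8.5 kg.
Tool frame: the origin (TCP) lies at the centre of the arm's flange, where the gripper is bolted on; the fingertips stand 173 mm ahead of it and the grasp point (between the pads) lies 155 mm ahead of it (env.grip_point_offset is the z of the grasp point in the tool frame, in m); z points along the fingers, y is the direction in which the jaws open and shut (so a half turn about z gives the same grasp; the last joint's range is limited). The gripper opens to 85 mm and grips with 20 to 120 N. Pads are 22 mm wide; open, the fingers measure 114 mm over their backs; the gripper's body (76 mm by 85 mm) begins 54 mm behind the grasp point. The pads swing forward as they close: fully open they stand 13 mm farther back than shut.
Start: joints at [-81.033, 21.807, 74.336, -0, 83.858, -12.336], TCP at [0.2, -0.512, 0.405] pointing down, gripper open.
Joint ranges: [-178.18, 178.18], [-50.72, 133.34], [12.68, 142.11], [-81.47, 261.47], [9.98, 163.14], [-165.26, 165.26]. Speed limits (degrees/s): [136.94, 136.94, 180, 180, 180, 180].

### API

Orientations are given as a 3x3 rotation matrix whose columns are the frame's x, y, z axes.
In Python, from rig import env, get_image, nets gives the robot as it stands.
- The arm moves only by the tool send_rows, never from a script. Its arguments are lists of equal length, an entry for each row: "xyz": the shift along the tool's x, y, z in mm, a list of three; "spin": the turn about the tool's z in degrees. A call has 1 to 20 rows; each row is the pose to reach, as a shift and turn from the pose measured when the call began, along the tool's axes at that moment; what a row does not reach only later rows make up. A row lasts 1/8 s, in which the tool goes at most 62.5 mm and 10.7 degrees, less where a joint would pass 70% of its speed; a pose out of reach is approached as far as the arm can. A call with a gripper value outside its range is refused whole. "hand" is the opening, from 0 (shut) to 1 (fully open), set as the call begins (left out, the last holds). The fingers move at their own pace and stop on an object; "force" is the grip in N (left out, the last holds). Time passes only in rows, so rows that repeat a pose let the fingers close. It gives the time, the measured TCP pose, the force and the opening at its end, in the units of the state.
- env.observe(): the state, without advancing time (a new reading comes with each control period).
- get_image(name): name is "scene" or "top"; returns a dict with "pixels" (384x512x3 uint8, red, green, blue), "range_z" (384x512 float32, m along the optical axis (not along the pixel's ray), 0 where there is no reading), "fov_y" (degrees; the focal length in pixels is half the picture's height over the tangent of half this angle, whatever the lens; pixels are square), "cx", "cy" (the principal point, pixels), "cam_to_world" (4x4, takes a point from camera to world coordinates). Camera axes: x right, y down, z forward; pixel columns grow to the right and rows downward; lengths in m; the calibration is good to about 2 mm. A picture is of the moment at which its call begins.
- env.close_job(): hands the job in, once; it reports no verdict.
Trained networks look in a picture, given as the dict that the camera call returned (one of the last four; its "shot" number tells which), for a name from the list of things; names that differ only in an ending like _2 or _b are one class to them, and where a whole thing is asked for, a point or a joint stands for the part that bears it (a point fixed in the world has none). Each returns a list of dicts, best first, with "confidence" (0 to 1); they miss things now and then, are a little off and sometimes report something else, mostly with a low value. They report only what shows in the picture. A call takes as long as a camera call.
- nets.silhouettes(picture, name): "pixels" (384x512 bool, what is visible of it) and "box" ([centre column, centre row, width, height] in pixels, round what is visible of it).
The state is a dict: "time_s": time; "q": joint angles; "qvel": joint speeds; "joint_efforts": joint torques, N m; "position": TCP position; "tool_rot": TCP orientation; "ft_force": force on the tool from outside, world axes, zero at the start; "wrist_torque": the same for the moment, N m; "grip_width": finger opening in m.
Only numpy, scipy, OpenCV 4.12 (cv2) and the standard library are available. Lean on these libraries where they do the work, as an engineer would, in place of code of your own. Each camera call takes 0.05 s, during which the arm holds its last target. There are 200 camera calls.

## Working session

There is one attempt and no reset: what is moved stays moved. The work goes in short steps, Python scripts to look and compute and a tool call to move; the robot and the scene stay as the last step left them, time stands still between calls to the robot, and variables do not carry over. Pictures are saved under pics/ and viewed, on a budget of 10 in all, crops included, one or two more only if the job needs it, and the job is handed in when it is done.

Besides the shell and the picture viewer there is one more tool, called in YAML: its name, and indented under it one key for each argument. send_rows: Moves the arm, as the interface text tells. Its arguments: {"type":"object","properties":{"xyz":{"type":"array"},"spin":{"type":"array"},"hand":{"type":"number"},"force":{"type":"number"}},"required":["xyz","spin"]}

```bash
ls; mkdir -p pics; cat > h.py <<'E'
import numpy as np, cv2
from rig import env,get_image,nets
def cloud(p):
    h,w=p["range_z"].shape
    f=h/2/np.tan(np.radians(p["fov_y"])/2)
    v,u=np.mgrid[:h,:w]; z=p["range_z"]
    c=np.stack([(u-p["cx"])/f*z,(v-p["cy"])/f*z,z,np.ones_like(z)],-1)
    w=c@np.array(p["cam_to_world"]).T
    w=w[...,:3]; w[z<=0]=np.nan
    return w
E
python3 - <<'E'
from h import *
s=env.observe(); print(s["time_s"],s["position"],s["tool_rot"],s["ft_force"],s["grip_width"])
a=get_image("scene"); b=get_image("top")
cv2.imwrite("pics/a.png",np.hstack([a["pixels"],b["pixels"]])[...,::-1][:, :])
cv2.imwrite("pics/a.png",cv2.resize(np.vstack([a["pixels"],b["pixels"]])[...,::-1],(400,600)))
cv2.imwrite("pics/top.png",cv2.resize(b["pixels"][...,::-1],(800,600)))
cv2.imwrite("pics/scene.png",cv2.resize(a["pixels"][...,::-1],(800,600)))
for n,p in (("scene",a),("top",b)):
    W=cloud(p); np.save(n+".npy",W)
    print(n,np.round(p["cam_to_world"],3).tolist(),p["fov_y"])
    for k in ["wheel_hub","peg_mid","gauge_mark","tape","jar","block","cup","tin","spool"]:
        for d in nets.silhouettes(p,k)[:2]:
            q=W[d["pixels"]]; q=q[~np.isnan(q[:,0])]
            print(k,round(d["confidence"],2),np.round(d["box"]),np.round(np.median(q,0),3) if len(q) else None, np.round(q.min(0),3) if len(q) else None,np.round(q.max(0),3) if len(q) else None)
E
```

```text
pics
0.0 [ 0.19980397 -0.51238132  0.40409902] [[ 9.31682929e-01  3.63272451e-01 -2.15954477e-04]
 [ 3.63272358e-01 -9.31681807e-01  1.48477297e-03]
 [ 3.38176258e-04 -1.46178792e-03 -9.99998874e-01]] [-0.21790788 -0.55475172 -0.0181816 ] 0.08527037848429925
scene [[0.862, 0.437, -0.258, 0.882], [0.507, -0.75, 0.425, -0.492], [-0.008, -0.497, -0.868, 1.151], [0.0, 0.0, 0.0, 1.0]] 42.19609684660543
wheel_hub 0.81 [254. 191.  91.  84.] [0.561 0.014 0.077] [ 0.437 -0.099 -0.001] [0.675 0.183 0.119]
wheel_hub 0.61 [259. 138.  33.  24.] [0.473 0.195 0.03 ] [ 0.412  0.173 -0.004] [0.516 0.252 0.042]
peg_mid 0.6 [255. 191.  96.  87.] [0.56  0.014 0.076] [ 0.405 -0.099 -0.003] [0.675 0.187 0.119]
peg_mid 0.51 [182. 282.  13.  21.] [ 0.519 -0.256  0.009] [ 0.492 -0.274 -0.001] [ 0.534 -0.231  0.046]
gauge_mark 0.67 [319. 196.  30.  33.] [0.7   0.101 0.018] [ 0.645  0.069 -0.001] [0.744 0.158 0.088]
tape 0.71 [321. 197.  31.  31.] [0.701 0.101 0.017] [ 0.655  0.069 -0.002] [0.744 0.156 0.088]
tape 0.6 [292. 117.  31.  35.] [0.507 0.306 0.023] [ 0.459  0.256 -0.001] [0.554 0.353 0.034]
jar 0.89
[... 898 characters left out ...]
 [0.689 0.149 0.119]
gauge_mark 0.94 [229. 159.  29.  26.] [0.687 0.109 0.073] [0.65  0.074 0.004] [0.737 0.155 0.087]
tape 0.95 [167. 226.  34.  30.] [0.502 0.309 0.023] [ 0.455  0.261 -0.001] [0.548 0.355 0.03 ]
jar 0.61 [192. 197.  24.  23.] [0.576 0.219 0.083] [0.554 0.197 0.005] [0.606 0.248 0.093]
block 0.82 [198. 239.  24.  27.] [0.468 0.204 0.03 ] [ 0.425  0.178 -0.004] [0.509 0.236 0.038]
cup 0.96 [330. 196.  21.  28.] [ 0.589 -0.183  0.028] [ 0.55  -0.225 -0.007] [ 0.629 -0.142  0.082]
cup 0.27 [322. 240.  21.  25.] [ 0.461 -0.142  0.059] [ 0.432 -0.172 -0.004] [ 0.49  -0.116  0.066]
tin 0.62 [320. 239.  23.  20.] [ 0.461 -0.141  0.059] [ 0.433 -0.172  0.007] [ 0.49  -0.116  0.066]
```

View pics/top.png

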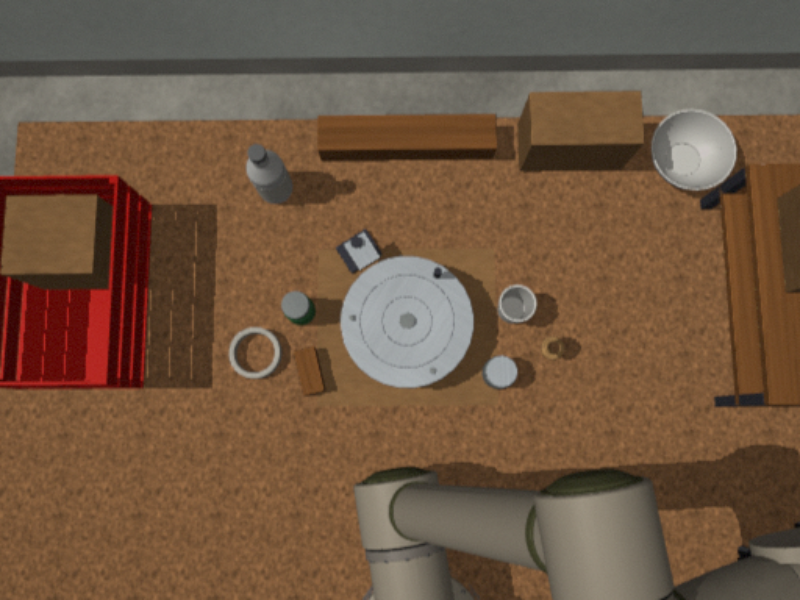

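View pics/scene.png

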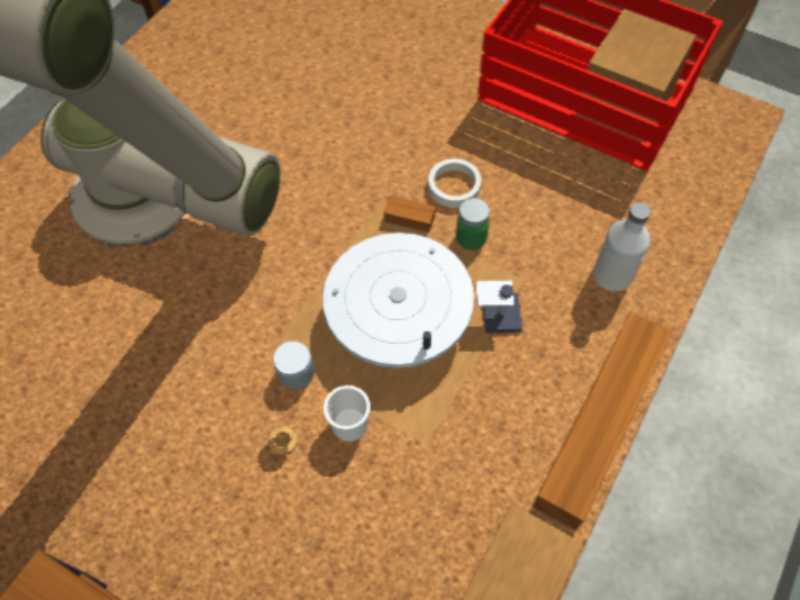

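The top view shows the hub near (407,321), the peg at (438,272), the gauge's tongue at about (368,250), and the pins at (353,318) and (433,371), all in 800x600 pixels. Next I fit the geometry.

```bash
python3 - <<'E'
from h import *
for n in("scene","top"):
    W=np.load(n+".npy"); P=W.reshape(-1,3); P=P[~np.isnan(P[:,0])]
    R=np.hypot(P[:,0]-.555,P[:,1]-.02)
    d=P[(R<.13)&(abs(P[:,2]-.075)<.006)]
    (cx,cy),r=cv2.minEnclosingCircle(d[:,:2].astype(np.float32))
    m=(W[...,2]>.066)&(np.hypot(W[...,0]-.555,W[...,1]-.02)<.124)
    print(n,"disc mean",d.mean(0).round(4),"encl",round(cx,4),round(cy,4),round(r,4))
    R=np.hypot(P[:,0]-cx,P[:,1]-cy)
    p=P[(R<.13)&(P[:,2]>.09)]; print("peg",len(p),p.mean(0).round(4),p.min(0).round(3),p.max(0).round(3))
    b=P[(R<.02)&(P[:,2]>.0775)]; print("boss",len(b),b.mean(0).round(4))
    g=P[(R>.125)&(R<.2)&(P[:,2]>.066)&(P[:,2]<.079)&(P[:,0]>.62)]
    print("tongue",len(g),g.mean(0).round(4),np.degrees(np.arctan2(g[:,1]-cy,g[:,0]-cx)).round(0).min(),np.degrees(np.arctan2(g[:,1]-cy,g[:,0]-cx)).max())
    h=P[(R>.125)&(R<.2)&(P[:,2]>.079)&(P[:,0]>.62)&(P[:,1]>0.05)];print("head",len(h),h.mean(0).round(4))
    for q in (p,g,h): 
        v=q.mean(0)[:2]-[cx,cy]; print(np.degrees(np.arctan2(v[1],v[0])).round(1),np.hypot(*v).round(4))
E
python3 - <<'E'
import cv2
a=cv2.imread("pics/top.png")[230:420,320:560]
cv2.imwrite("pics/c.png",cv2.resize(a,(720,570),interpolation=cv2.INTER_CUBIC))
E
```

```text
scene disc mean [0.5586 0.0165 0.0764] encl 0.5599 0.0231 0.1238
peg 51 [ 0.6406 -0.0358  0.1096] [ 0.633 -0.041  0.092] [ 0.646 -0.026  0.119]
boss 120 [0.5585 0.0217 0.0808]
tongue 273 [0.685  0.1005 0.0751] 22.0 42.353502938326855
head 71 [0.6992 0.1097 0.0827]
-36.1 0.0999
31.8 0.1472
31.9 0.1641
top disc mean [0.5511 0.0244 0.075 ] encl 0.5575 0.0265 0.1248
peg 29 [ 0.6347 -0.0308  0.1109] [ 0.63  -0.037  0.091] [ 0.642 -0.026  0.119]
boss 79 [0.5547 0.0255 0.0798]
tongue 233 [0.6819 0.1055 0.0738] 23.0 41.78249884752377
head 44 [0.6978 0.1146 0.0823]
-36.6 0.0961
32.4 0.1474
32.1 0.1657
```

View pics/c.png

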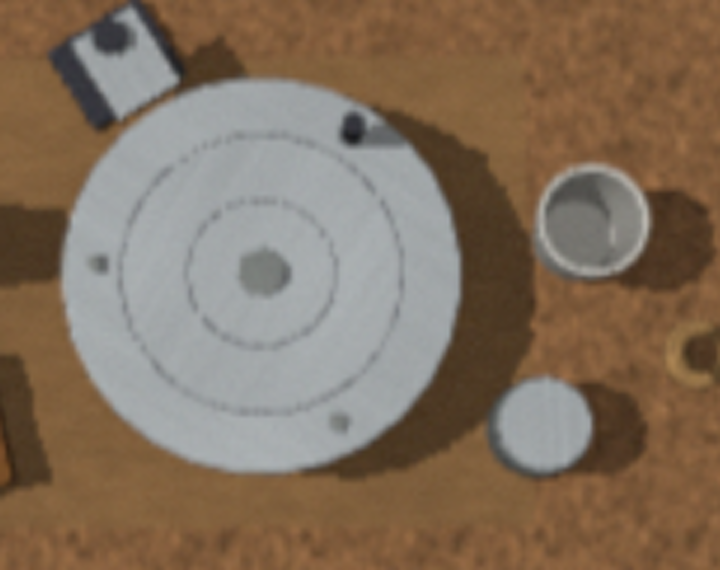

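send_rows:
  xyz:
    - [40,-32,0]
    - [80,-65,10]
    - [120,-97,20]
    - [160,-129,30]
    - [200,-161,40]
    - [240,-194,50]
    - [280,-226,60]
    - [320,-258,70]
    - [360,-290,80]
    - [400,-323,90]
    - [440,-355,100]
    - [480,-387,110]
    - [480,-387,120]
    - [480,-387,130]
    - [480,-387,130]
  spin: [-4,-8,-12,-16,-20,-24,-28,-32,-36,-40,-42,-44,-44,-44,-44]
  hand: 0

```text
time_s: 2.88
position: [0.506, 0.0216, 0.2742]
tool_rot: [[0.419, 0.908, -0.002], [0.908, -0.419, 0.0], [-0.001, -0.001, -1.0]]
ft_force: [0.1, -0.5, 0.7]
grip_width: -0.0004
```

send_rows:
  xyz:
    - [0,0,12]
    - [0,0,22]
    - [0,0,24]
    - [0,0,25]
    - [0,0,25]
  spin: [0,0,0,0,0]

```text
time_s: 3.5
position: [0.506, 0.0216, 0.2493]
tool_rot: [[0.419, 0.908, -0.001], [0.908, -0.419, 0.0], [-0.0, -0.001, -1.0]]
ft_force: [-0.1, 0.5, -0.5]
grip_width: -0.0003
```

send_rows:
  xyz:
    - [0,0,1]
    - [0,0,1]
  spin: [0,0]

```text
time_s: 3.75
position: [0.5061, 0.0216, 0.2485]
tool_rot: [[0.419, 0.908, -0.001], [0.908, -0.419, 0.0], [-0.0, -0.001, -1.0]]
ft_force: [0.3, -0.4, 0.5]
grip_width: 0.0005
```

send_rows:
  xyz:
    - [0,0,1]
    - [0,0,1]
  spin: [0,0]

```text
time_s: 4.0
position: [0.506, 0.0216, 0.2484]
tool_rot: [[0.419, 0.908, 0.0], [0.908, -0.419, -0.0], [-0.0, 0.0, -1.0]]
ft_force: [-3.5, -0.0, 10.7]
grip_width: 0.0001
```

send_rows:
  xyz:
    - [0,0,-30]
    - [0,0,-60]
    - [-5,28,-60]
    - [-11,56,-60]
    - [-16,84,-60]
    - [-22,112,-60]
    - [-27,137,-60]
    - [-27,137,-60]
    - [-27,137,-40]
    - [-27,137,-20]
    - [-27,137,-15]
    - [-27,137,-15]
  spin: [0,0,0,0,0,0,0,0,0,0,0,0]

```text
time_s: 5.5
position: [0.6189, -0.06, 0.2638]
tool_rot: [[0.419, 0.908, 0.0], [0.908, -0.419, -0.0], [-0.0, 0.0, -1.0]]
ft_force: [0.7, 0.6, -0.1]
grip_width: -0.0001
```

```bash
cat >> h.py <<'E'
HUB=np.array([.5565,.0235])
def peg(name="scene"):
    p=get_image(name); W=cloud(p); t=env.observe()["time_s"]
    x,y,z=W[...,0]-HUB[0],W[...,1]-HUB[1],W[...,2]; R=np.hypot(x,y)
    dark=p["pixels"].max(-1)<90
    m=(R>.08)&(R<.125)&(z>.085)&(z<.125)&dark
    a=np.degrees(np.arctan2(np.median(y[m]),np.median(x[m]))) if m.sum() else np.nan
    return t,a,int(m.sum()),R[m].mean() if m.sum() else 0,p
E
python3 - <<'E'
from h import *
r=peg(); print(r[:4]); s=env.observe(); print(s["position"],s["ft_force"],s["time_s"])
cv2.imwrite("pics/d.png",cv2.resize(r[4]["pixels"][90:290,160:400,::-1],(720,600)))
E
```

```text
(5.55, np.float64(-53.65783202328405), 19, np.float64(0.11216530739807899))
[ 0.6189899  -0.06006827  0.26423889] [-0.15241383  0.03682757  0.38754887] 5.55
```

View pics/d.png

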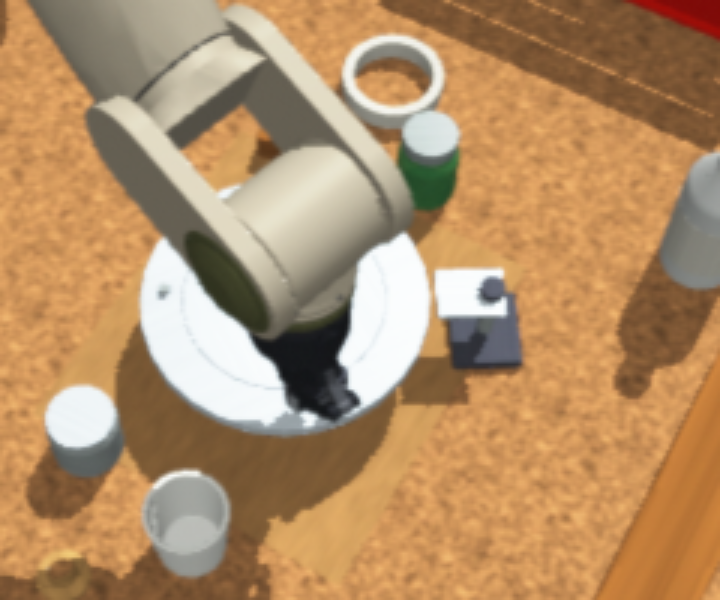

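The peg is just ahead of the shut fingers, at crop pixel (345,395), and the wheel is undisturbed. Now the flick along the arc.

send_rows:
  xyz:
    - [7,-1,0]
    - [12,1,0]
    - [18,3,0]
    - [28,6,0]
    - [41,8,0]
    - [58,8,0]
    - [75,5,0]
    - [82,3,0]
    - [80,3,-15]
    - [78,3,-45]
    - [76,3,-65]
  spin: [0,0,0,0,0,0,0,0,0,0,0]

```text
time_s: 6.92
position: [0.6533, 0.0071, 0.3319]
tool_rot: [[0.419, 0.908, 0.003], [0.908, -0.419, -0.001], [0.0, 0.004, -1.0]]
ft_force: [-0.2, 0.9, -0.7]
grip_width: 0.0002
```

```bash
python3 - <<'E'
from h import *
for n in("scene","top","scene"):
    r=peg(n); print(n,r[:4])
    cv2.imwrite(f"pics/e_{n}.png",cv2.resize(r[4]["pixels"][90:290,160:400,::-1],(720,600)))
E
```

```text
scene (6.975, nan, 0, 0)
top (7.025, nan, 0, 0)
scene (7.075, nan, 0, 0)
```

View pics/e_scene.png

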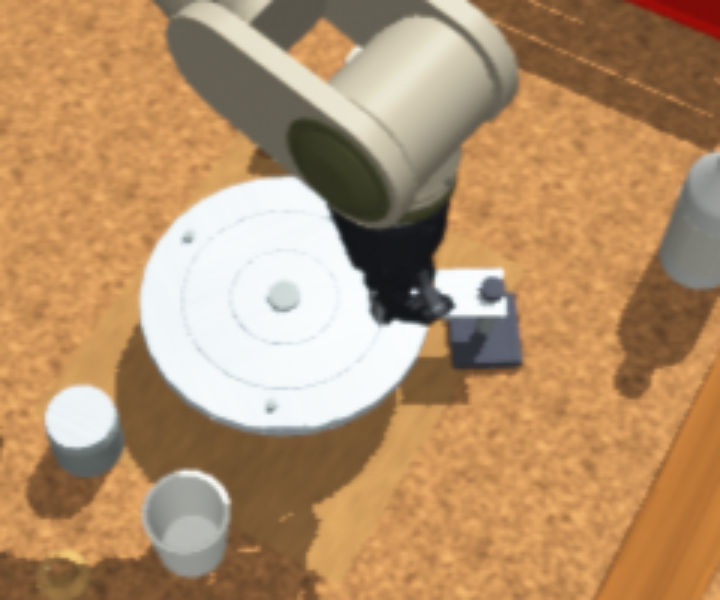

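send_rows:
  xyz:
    - [-8,-23,0]
    - [-16,-46,0]
    - [-24,-70,0]
    - [-32,-93,0]
    - [-40,-116,0]
    - [-48,-140,0]
    - [-48,-140,25]
    - [-48,-140,50]
    - [-48,-140,70]
    - [-48,-140,74]
    - [-48,-140,74]
  spin: [0,0,0,0,0,0,0,0,0,0,0]

```text
time_s: 8.45
position: [0.5064, 0.0222, 0.2563]
tool_rot: [[0.42, 0.908, 0.003], [0.908, -0.42, -0.001], [0.0, 0.004, -1.0]]
ft_force: [-0.0, -0.2, 1.3]
grip_width: -0.0002
```

```bash
cat >> h.py <<'E'
def onplane(p,u,v,z):
    f=384/2/np.tan(np.radians(p["fov_y"])/2); T=np.array(p["cam_to_world"])
    d=T[:3,:3]@np.array([(u-p["cx"])/f,(v-p["cy"])/f,1]); o=T[:3,3]
    return (o+d*(z-o[2])/d[2])[:2]
E
python3 - <<'E'
from h import *
for n in("scene","scene"):
    r=peg(n); print(n,r[:4])
cv2.imwrite(f"pics/f.png",cv2.resize(r[4]["pixels"][90:290,160:400,::-1],(720,600)))
for u,v in((222.3,169),(250,225.3)):
    q=onplane(r[4],u,v,.08)-HUB; print("pins at 7.05ish",np.degrees(np.arctan2(q[1],q[0])),np.hypot(*q))
print(env.observe()["position"])
E
```

```text
scene (8.5, np.float64(172.4336526368291), 16, np.float64(0.09580579874913668))
scene (8.55, np.float64(175.6851454998911), 31, np.float64(0.09559835257650588))
pins at 7.05ish 177.03501963285808 0.09838128659803776
pins at 7.05ish -65.36498755528282 0.10373977889884618
[0.50647569 0.02221966 0.25687412]
```

View pics/f.png

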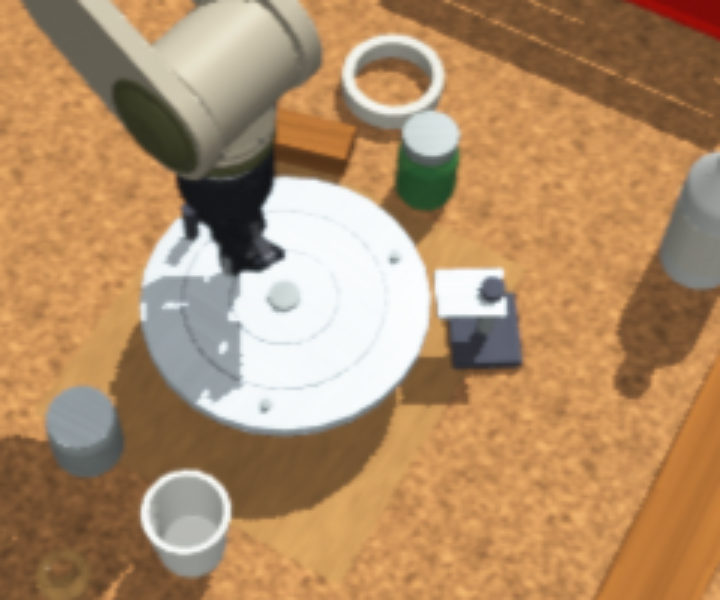

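send_rows:
  xyz:
    - [0,0,2]
    - [0,0,4]
    - [0,0,4]
    - [0,0,4]
    - [0,0,4]
    - [0,0,4]
    - [0,0,4]
    - [0,0,4]
    - [0,0,4]
    - [0,0,4]
    - [0,0,4]
    - [0,0,4]
  spin: [0,0,0,0,0,0,0,0,0,0,0,0]

```text
time_s: 10.05
position: [0.5065, 0.0222, 0.2529]
tool_rot: [[0.42, 0.908, 0.005], [0.908, -0.42, -0.001], [0.001, 0.005, -1.0]]
ft_force: [-0.2, 0.6, -0.5]
grip_width: 0.0005
```

```bash
python3 - <<'E'
from h import *
for i in range(4): print(peg()[:4])
print(env.observe()["position"])
E
```

```text
(10.1, np.float64(-75.53038655809442), 26, np.float64(0.10675027791152883))
(10.15, np.float64(-72.84527739498921), 27, np.float64(0.10674775229294436))
(10.2, np.float64(-69.14464235948763), 24, np.float64(0.10732352919122005))
(10.25, np.float64(-66.39952610170101), 24, np.float64(0.10724651333055939))
[0.50649875 0.02220694 0.25285781]
```

send_rows:
  xyz:
    - [0,0,0]
    - [0,0,0]
    - [0,0,0]
    - [0,0,0]
    - [0,0,0]
    - [0,0,0]
    - [0,0,0]
  spin: [0,0,0,0,0,0,0]

```text
time_s: 11.12
position: [0.5065, 0.0222, 0.2529]
tool_rot: [[0.42, 0.908, 0.005], [0.908, -0.42, -0.001], [0.001, 0.005, -1.0]]
ft_force: [-0.7, -0.8, -0.6]
grip_width: -0.0002
```

```bash
python3 - <<'E'
from h import *
for i in range(3): print(peg()[:4])
print(env.observe()["position"])
E
```

```text
(11.175, np.float64(-10.833857710820908), 25, np.float64(0.10356483551148771))
(11.225, np.float64(-8.036265499484008), 25, np.float64(0.10320245729021993))
(11.275, np.float64(-5.48498990231482), 23, np.float64(0.10255642862502763))
[0.50650255 0.02218628 0.25287487]
```

send_rows:
  xyz:
    - [0,0,0]
    - [0,0,0]
    - [0,0,0]
    - [0,0,6]
    - [0,0,6]
    - [0,0,6]
    - [0,0,6]
    - [0,0,6]
  spin: [0,0,0,0,0,0,0,0]

```text
time_s: 12.28
position: [0.5065, 0.0222, 0.2484]
tool_rot: [[0.419, 0.908, 0.007], [0.908, -0.419, -0.002], [0.001, 0.007, -1.0]]
ft_force: [-5.1, -0.1, 19.5]
grip_width: 0.0
```

```bash
python3 - <<'E'
from h import *
for i in range(2): r=peg(); print(r[:4])
print(env.observe()["position"],env.observe()["ft_force"])
cv2.imwrite(f"pics/g.png",cv2.resize(r[4]["pixels"][90:290,160:400,::-1],(720,600)))
E
```

```text
(12.325, np.float64(26.311625041373105), 22, np.float64(0.09884779628821735))
(12.375, np.float64(25.957807614297135), 21, np.float64(0.09889077419014251))
[0.50655365 0.02218346 0.24835802] [-5.50239191  0.02472507 18.38515707]
```

View pics/g.png

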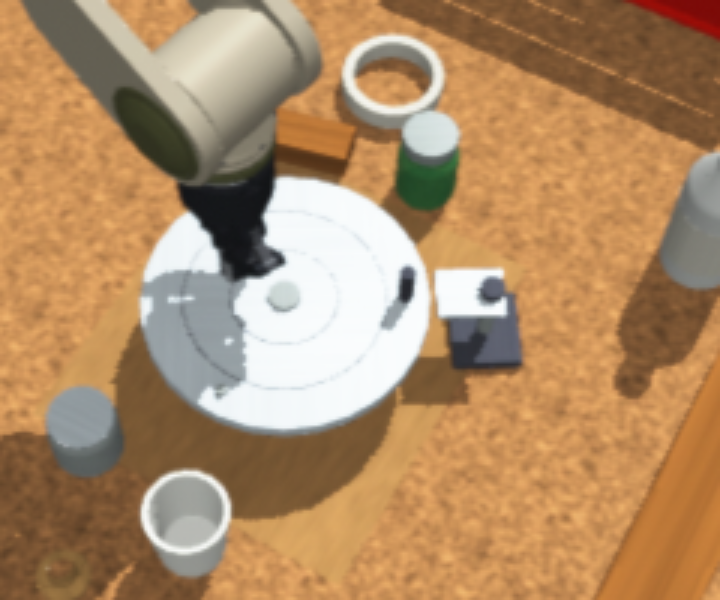

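The wheel stopped with the peg in front of the tongue: peg base at crop (404,298), tongue edge spanning rows 270–317. Now lift straight up.

send_rows:
  xyz:
    - [0,0,-1]
    - [0,0,-2]
    - [0,0,-10]
    - [0,0,-40]
    - [0,0,-80]
    - [0,0,-100]
    - [0,0,-100]
    - [0,0,-100]
    - [0,0,-100]
  spin: [0,0,0,0,0,0,0,0,0]

```text
time_s: 13.5
position: [0.5058, 0.0224, 0.3473]
tool_rot: [[0.419, 0.908, 0.005], [0.908, -0.419, -0.002], [0.001, 0.005, -1.0]]
ft_force: [0.3, 0.6, 0.2]
grip_width: 0.0009
```

```bash
python3 - <<'E'
from h import *
for n in("scene","top","scene"):
    r=peg(n); print(n,r[:4])
s=env.observe(); print(s["position"],s["ft_force"],s["time_s"])
p=r[4]; W=cloud(p)
x,y,z=W[...,0]-HUB[0],W[...,1]-HUB[1],W[...,2]; R=np.hypot(x,y)
m=(R>.08)&(R<.125)&(z>.085)&(z<.125)&(p["pixels"].max(-1)<90)
pm=np.array([x[m].mean(),y[m].mean()])+HUB; g=HUB+.1*np.array([np.cos(np.radians(32)),np.sin(np.radians(32))])
print("peg",pm,"mark",g,np.hypot(*(pm-g)))
E
```

```text
scene (13.55, np.float64(26.306270013604312), 21, np.float64(0.09892052608165307))
top (13.6, np.float64(32.29661097727491), 24, np.float64(0.09456116812771116))
scene (13.65, np.float64(25.954203148668405), 23, np.float64(0.09885445459239613))
[0.50591082 0.02238469 0.34778058] [-0.89409474 -0.66653507 -0.4823656 ] 13.65
peg [0.6452331  0.06705744] mark [0.64130481 0.07649193] 0.01021963452620647
```

```bash
python3 -c "
from rig import env
print(env.close_job())"
```

```text
the job is handed in; nothing more can be done
None
```

I spun the wheel anticlockwise with one push of the shut fingertips on the peg, reaching about 1.4 rad/s. It ran freely past the first full turn. I then braked it with one press of about 19 N, about 50 mm from the axis, and lifted straight clear before handing in at about 13.7 s.

**Peg position:** after the lift, the scene camera put the peg at about 26° and the top camera at 32.3°. The tongue's middle is at about 32°. Each camera sees only the side of the peg facing it, which explains the difference. The true position is probably about 29°, roughly 5 mm off the mark. The worst reading is 10 mm off, against the 22 mm allowed.

**Standing still:** the scene camera gave the same angle before and after lifting. The wrist force read about zero with the arm clear.

**Bystanders:** the tape, jar, block, cup and tin were in place in the last picture viewed, taken while braking. I did not re-measure them, and the spool was not checked in that picture. The arm reported no contact with anything but the wheel.

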